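Try two brass sleeves on the gauge pins and reject the one that does not fit

ROBOT

A 6-joint arm with a two-finger parallel gripper is mounted at the origin on the work surface. World frame = base frame: x ahead of the robot, y to its left, z up, the work surface at z = 0. Lengths are in mm, angles in rad, forces in N, time in s.
With the tool pointing down it reaches from about 350 to 975 mm from the base axis. Payload 7.1 kg.
Tool frame: the origin (TCP) lies at the very end of the fingers, on their centre line; the grasp point (between the pads) lies 19 mm behind it; y points along the fingers, z is the direction in which the jaws open and shut, and the axes are right-handed (so a half turn about y gives the same grasp; the last joint's range is limited). The gripper opens to 88 mm and grips with 3 to 60 N. Pads are 20 mm wide; open, the fingers measure 115 mm over their backs; the gripper's body (75 mm by 178 mm) begins 61 mm behind the grasp point.
Start: joints at [-1.193, 0.423, 1.63, -0, 1.089, -0.019], TCP at [241.559, -576.415, 222.675] pointing down, gripper open.
Joint ranges: [-3, 3], [-0.9, 2.11], [0.09, 2.58], [-1.31, 4.45], [0.11, 2.69], [-2.54, 2.54]. Speed limits (rad/s): [2.39, 2.39, 3.01, 3.14, 3.14, 3.14].

INTERFACE

Orientations are given as a rotation vector (axis times angle).
In Python, from workcell import ctrl gives the robot as it stands.
- The arm moves only by the shell command python3 -m jog 'ROWS'. ROWS is JSON, a list of rows, each a list of 3 entries, a list of its own where there are three numbers: the opening, from 0 (shut) to 1 (fully open), then the shift along the tool's x, y, z in cm, then the turn, a rotation vector about the tool's x, y, z in rad. In form: [[claw, [dx, dy, dz], [wx, wy, wz]], ...]. A call has 1 to 8 rows; each row is the pose to reach, as a shift and turn from the pose commanded when the call began, along the tool's axes at that moment; what a row does not reach only later rows make up. A row lasts 1/10 s, in which the tool goes at most 50 mm and 8.59 degrees, less where a joint would pass 70% of its speed; a pose out of reach is approached as far as the arm can. A call with a gripper value outside its range is refused whole. The fingers move at their own pace and stop on an object; the grip force is fixed at half the most. Time passes only in rows, so rows that repeat a pose let the fingers close. It gives the time, the measured TCP pose, the force and the opening at its end, in the units of the state.
- ctrl.get_obs(): the state, without advancing time (a new reading comes with each control period).
- ctrl.get_image(name): name is "scene" or "side" or "wrist"; returns a dict with "color" (384x512x3 uint8, red, green, blue), "z_map" (384x512 float32, mm along the optical axis (not along the pixel's ray), 0 where there is no reading), "fx", "fy", "cx", "cy" (pixels), "dist_coeffs" ([k1, k2, p1, p2, k3] as OpenCV has them; the pictures are not rectified), "pose" (4x4, takes a point from camera to world coordinates). Camera axes: x right, y down, z forward; pixel columns grow to the right and rows downward; lengths in mm; the calibration is good to about 2 mm. A picture is of the moment at which its call begins.
- ctrl.close_job(): hands the job in, once; it reports no verdict.
The state is a dict: "t": time; "qpos": joint angles; "qvel": joint speeds; "joint_torque": joint torques, N m; "ee_pos": TCP position; "orientation": TCP orientation; "ft_force": force on the tool from outside, world axes, zero at the start; "moment": the same for the moment, N m; "width": finger opening in mm.
Only numpy, scipy, OpenCV 4.12 (cv2) and the standard library are available. Lean on these libraries where they do the work, as an engineer would, in place of code of your own. Each camera call takes 0.05 s, during which the arm holds its last target.

TASK

Slide both brass sleeves along their lanes onto the gauge pins, each as far as it will go; do not force the one that stops at the end of its pin. Then leave the sleeve that fits fully home on its pin, take the one that does not fit out of the jig and set it down gently in the grey tray. Leave the other things on the bench alone.

Things in the scene. Friction and masses are not known exactly. Their poses are not given: they have to be found in the camera images.
- jig: dark steel gauge jig, fixed. Origin: centre of its underside; x along the lanes to the pins, y left, z up. Bed 220 x 180 mm, top at z = 12 mm. Two lanes along x, centred at y = +50 (left) and -50 mm (right), 41.5 mm wide between brass rails 8 mm thick, tops at z = 22 mm; open at -x. Across the +x end a block: near face at x = 85 mm, top at z = 58 mm; a gauge pin points to -x from it in each lane.
- nose_left (a point): centre of the tip of the left gauge pin, a level steel pin 19.5 mm thick that points to -x from the end block, 38 mm long, axis at z = 31.7 mm. A sleeve that does not fit stops here, its origin at about x = 28 mm in the jig's frame, with the tip 3 mm inside its mouth: draw it back 6 mm or more along the lane before lifting it.
- nose_right (a point): centre of the tip of the right gauge pin, a level steel pin 19.5 mm thick that points to -x from the end block, 38 mm long, axis at z = 31.7 mm. A sleeve that does not fit stops here, its origin at about x = 28 mm in the jig's frame, with the tip 3 mm inside its mouth: draw it back 6 mm or more along the lane before lifting it.
- sleeve_left: brass sleeve in the jig's left lane: a square block 44 mm long (x), 40 wide, 40 high, 0.3 kg. Origin: centre of its underside; x = axis of its bore, 20 mm up, along the jig's x. Each end: plate 3 mm thick with a 26 mm mouth; behind it a steel liner, bore 21.5 mm (fits) in one sleeve, 16 mm (does not) in the other; which is which varies: try. Starts 35 to 75 mm to -x of the jig's origin; slides at 3 to 6 N, starts at up to 10 N.
- sleeve_right: brass sleeve in the jig's right lane: a square block 44 mm long (x), 40 wide, 40 high, 0.3 kg. Origin: centre of its underside; x = axis of its bore, 20 mm up, along the jig's x. Each end: plate 3 mm thick with a 26 mm mouth; behind it a steel liner, bore 21.5 mm (fits) in one sleeve, 16 mm (does not) in the other; which is which varies: try. Starts 35 to 75 mm to -x of the jig's origin; slides at 3 to 6 N, starts at up to 10 N.
- home_left (a point): where the origin of the left sleeve is when that sleeve fits and is fully home, against the end block: x = 63 mm, y = +50 mm, z = 12 mm in the jig's frame. The pin's tip then stays 6 mm inside the sleeve.
- home_right (a point): where the origin of the right sleeve is when that sleeve fits and is fully home, against the end block: x = 63 mm, y = -50 mm, z = 12 mm in the jig's frame. The pin's tip then stays 6 mm inside the sleeve.
- tray: open grey plastic reject tray, fixed, empty: 140 mm (x) by 170 mm (y), 26 mm high, walls 4 mm and floor 4 mm thick. Origin: centre of its underside
- objective: bystander: steel lens barrel standing upright, 32 mm across, 50 mm high; origin at the centre of its underside
- jar: bystander: small amber jar with black cap, 54 mm across, 70 mm high; origin at the centre of its underside
- spare_knob: bystander: brass knob standing on its head, 30 mm across, 34 mm high; origin at the centre of its underside
- screwdriver: bystander: screwdriver lying flat, 170 mm long
There are look-alikes about, which are no part of the job. Leave any turquoise look-alike of the sleeve_left alone. What is shaped like the sleeve_right but black is not meant.

How it is judged (in metres and radians):
On the way:
1. both sleeves have been tried: one is fully home on its pin, the other has been brought up against the nose of its pin (within 5 mm) ((((distance between sleeve_left and home_left below 0.004 m and angle between the x axis of sleeve_left and the x axis of jig, either way round below 0.08 rad) and (x of sleeve_right in the frame of jig between 0.023 and 0.033 m and y of sleeve_right in the frame of jig between -0.055 and -0.045 m and z of sleeve_right in the frame of jig below 0.017 m)) or ((distance between sleeve_right and home_right below 0.004 m and angle between the x axis of sleeve_right and the x axis of jig, either way round below 0.08 rad) and (x of sleeve_left in the frame of jig between 0.023 and 0.033 m and y of sleeve_left in the frame of jig between 0.045 and 0.055 m and z of sleeve_left in the frame of jig below 0.017 m)))), for 0.2 s.
At the end, for the whole second after the job is handed in: The sleeve that fits is fully home on its pin (within 4 mm, in line with it) and the sleeve that does not fit lies in the tray, on its floor; both are at rest ((((distance between sleeve_left and home_left below 0.004 m and angle between the x axis of sleeve_left and the x axis of jig, either way round below 0.08 rad) and x of sleeve_right in the frame of tray between -0.066 and 0.066 m and y of sleeve_right in the frame of tray between -0.081 and 0.081 m and z of sleeve_right in the frame of tray below 0.05 m and contact force between sleeve_right and tray above 0.5 N and linear speed of each of sleeve_left, sleeve_right below 0.02 m/s and angular speed of each of sleeve_left, sleeve_right below 0.2 rad/s) or ((distance between sleeve_right and home_right below 0.004 m and angle between the x axis of sleeve_right and the x axis of jig, either way round below 0.08 rad) and x of sleeve_left in the frame of tray between -0.066 and 0.066 m and y of sleeve_left in the frame of tray between -0.081 and 0.081 m and z of sleeve_left in the frame of tray below 0.05 m and contact force between sleeve_left and tray above 0.5 N and linear speed of each of sleeve_right, sleeve_left below 0.02 m/s and angular speed of each of sleeve_right, sleeve_left below 0.2 rad/s))); the robot touches nothing.
It fails at once if a sleeve is forced, or the jig is pressed or struck, with more than 90 N (contact force between jig and anything else above 90 N).
It fails at once if a sleeve is dropped into the tray (arrives faster than 0.8 m/s) ((x of sleeve_left in the frame of tray between -0.066 and 0.066 m and y of sleeve_left in the frame of tray between -0.081 and 0.081 m and z of sleeve_left in the frame of tray below 0.1 m and linear speed of sleeve_left above 0.8 m/s) or (x of sleeve_right in the frame of tray between -0.066 and 0.066 m and y of sleeve_right in the frame of tray between -0.081 and 0.081 m and z of sleeve_right in the frame of tray below 0.1 m and linear speed of sleeve_right above 0.8 m/s)).
It fails at once if a bystander is moved more than 30 mm (distance of any of objective, jar, spare_knob, screwdriver from where it was at the start of the episode above 0.03 m).
It also fails if it takes over 58 s, if anything falls off the work surface, if the arm or the gripper's body presses on something with over 40 N, if the wrist force passes 120 N, or if a joint passes its speed limit or range.

## Working session

There is one attempt and no reset: what is moved stays moved. The work goes in short steps, Python scripts to look and compute and a shell command to move; the robot and the scene stay as the last step left them, time stands still between calls to the robot, and variables do not carry over. Pictures are saved under pics/ and viewed, and the job is handed in when it is done.

```bash
ls; mkdir -p pics; python3 - <<'E'
from workcell import ctrl
import cv2,numpy as np
o=ctrl.get_obs()
for k in o: print(k,np.round(o[k],3))
for n in ["scene","side","wrist"]:
    im=ctrl.get_image(n)
    cv2.imwrite(f"pics/{n}0.png",cv2.cvtColor(im["color"],cv2.COLOR_RGB2BGR))
    np.savez(f"{n}0.npz",**im)
    print(n,im["fx"],im["cx"],im["cy"],np.round(im["dist_coeffs"],3),np.round(im["pose"],3).tolist())
E
```

```text
pics
t 0.0
qpos [-1.193  0.424  1.631  0.     1.089 -0.019]
qvel [ 0.001  0.    -0.001  0.001 -0.     0.001]
joint_torque [ 3.0000e-03 -5.4461e+01 -2.7366e+01  6.5000e-02  2.3000e-02 -0.0000e+00]
ee_pos [ 241.366 -575.918  221.911]
orientation [-0.403  2.005 -2.002]
ft_force [ 0.249 -0.066  0.322]
moment [-0.038  0.015  0.057]
width 88.306
scene 477.9844217025167 261.4085864530871 192.7313191184053 [-0.015  0.     0.     0.     0.   ] [[-0.39, 0.563, -0.729, 1361.748], [0.921, 0.235, -0.311, 377.953], [-0.004, -0.793, -0.61, 752.12], [0.0, 0.0, 0.0, 1.0]]
side 352.23815063004906 256.4253978689394 192.1036586527465 [0.008 0.    0.    0.    0.   ] [[0.997, -0.053, 0.059, 479.221], [-0.079, -0.72, 0.689, -589.081], [0.006, -0.692, -0.722, 694.331], [0.0, 0.0, 0.0, 1.0]]
wrist 271.4454906089939 254.91803484992948 185.7158946711393 [-0.004  0.     0.     0.     0.   ] [[0.388, -0.883, -0.264, 312.902], [-0.922, -0.372, -0.11, -545.654], [-0.001, 0.286, -0.958, 382.893], [0.0, 0.0, 0.0, 1.0]]
```

View pics/scene0.png

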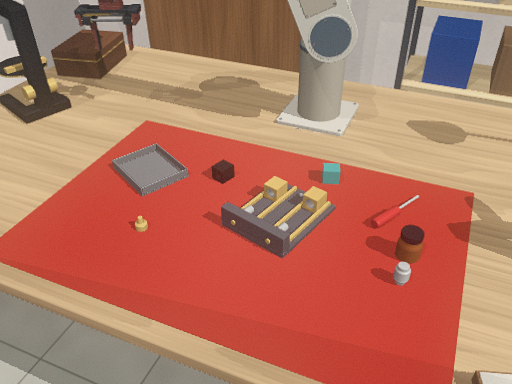

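View pics/side0.png

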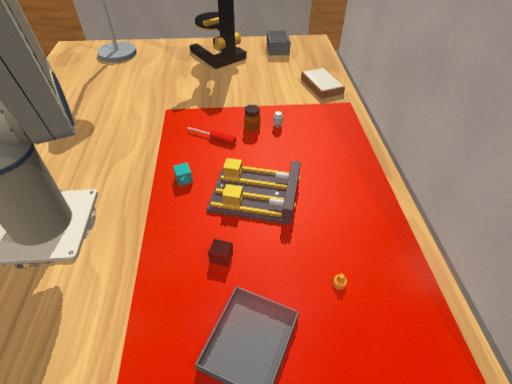

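View pics/wrist0.png

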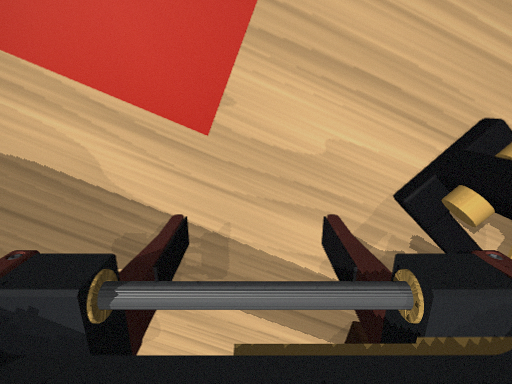

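Scene: the jig is near (280,215), with brass blocks at (275,188) and (314,200). The black look-alike is at (223,171), the turquoise one at (331,173), and the tray at (150,168). In the side view the sleeves are at (232,169) and (232,195) and the tray at (250,338). Next I'll measure them.

```bash
cat > h.py <<'E'
import cv2,numpy as np
from workcell import ctrl
def load(n): return dict(np.load(n+".npz"))
def cloud(im):
    h,w=im["z_map"].shape
    K=np.array([[im["fx"],0,im["cx"]],[0,im["fy"],im["cy"]],[0,0,1]],float)
    u,v=np.meshgrid(np.arange(w),np.arange(h))
    p=cv2.undistortPoints(np.stack([u,v],-1).reshape(-1,1,2).astype(float),K,im["dist_coeffs"]).reshape(h,w,2)
    z=im["z_map"][...,None]
    c=np.concatenate([p*z,z],-1)
    return c@im["pose"][:3,:3].T+im["pose"][:3,3], p
def plane(im,uv,zz):
    K=np.array([[im["fx"],0,im["cx"]],[0,im["fy"],im["cy"]],[0,0,1]],float)
    p=cv2.undistortPoints(np.array(uv,float).reshape(-1,1,2),K,im["dist_coeffs"]).reshape(-1,2)
    d=np.c_[p,np.ones(len(p))]@im["pose"][:3,:3].T; o=im["pose"][:3,3]
    return o+d*((zz-o[2])/d[:,2])[:,None]
E
python3 - <<'E'
from h import *
for n in ["scene0","side0"]:
    im=load(n); P,_=cloud(im); hsv=cv2.cvtColor(im["color"],cv2.COLOR_RGB2HSV)
    X=P.reshape(-1,3); H=hsv.reshape(-1,3)
    ok=(im["z_map"].ravel()>0)
    reg=ok&(X[:,0]>250)&(X[:,0]<900)&(abs(X[:,1])<500)
    red=reg&((H[:,0]<8)|(H[:,0]>172))&(H[:,1]>180)&(H[:,2]>120)
    print(n,"mat z",np.median(X[red,2]))
    yel=reg&(H[:,0]>15)&(H[:,0]<35)&(H[:,1]>90)&(H[:,2]>90)
    for lo,hi in[(46,60)]:
        m=(yel&(X[:,2]>lo)&(X[:,2]<hi)).reshape(384,512).astype(np.uint8)
        k,l,s,c=cv2.connectedComponentsWithStats(m)
        for i in range(1,k):
            if s[i,4]>20:
                q=X[(l==i).ravel()]
                r=cv2.minAreaRect(q[:,:2].astype(np.float32))
                print("sleeve",s[i],np.round(c[i]),np.round(q.mean(0),1),np.round(r[0],1),np.round(r[1],1),round(r[2],1))
    dark=reg&(H[:,2]<100)&(H[:,1]<120)
    m=(dark&(X[:,2]>50)&(X[:,2]<63)&(X[:,1]<300)).reshape(384,512).astype(np.uint8)
    k,l,s,c=cv2.connectedComponentsWithStats(m)
    for i in range(1,k):
        if s[i,4]>30:
            q=X[(l==i).ravel()]; r=cv2.minAreaRect(q[:,:2].astype(np.float32))
            print("dark",s[i],np.round(q.mean(0),1),np.round(r[0],1),np.round(r[1],1),round(r[2],1))
    gr=reg&(H[:,1]<60)&(H[:,2]>60)&(X[:,1]<-50)&(X[:,2]>-5)&(X[:,2]<40)
    m=gr.reshape(384,512).astype(np.uint8)
    k,l,s,c=cv2.connectedComponentsWithStats(m)
    for i in range(1,k):
        if s[i,4]>300:
            q=X[(l==i).ravel()]; r=cv2.minAreaRect(q[:,:2].astype(np.float32))
            print("tray",s[i],np.round(q.mean(0),1),np.round(r[0],1),np.round(r[1],1),round(r[2],1),np.percentile(q[:,2],[2,50,98]))
    c=cv2.cvtColor(im["color"],cv2.COLOR_RGB2BGR)
    c=c[150:260,200:350] if n=="scene0" else c[140:240,190:320]
    cv2.imwrite(f"pics/{n}c.png",cv2.resize(c,None,fx=5,fy=5,interpolation=cv2.INTER_CUBIC))
E
```

```text
scene0 mat z 1.128374811613412
sleeve [264 176  23  16 212] [275. 184.] [477.   37.   52.1] [473.2  37. ] [41.9 50.5] 74.9
sleeve [303 186  24  17 228] [315. 194.] [480.1 140.2  52. ] [476.6 139.8] [41. 49.] 75.3
dark [221 207  62  35 142] [639.7  46.   53.7] [638.1  41.7] [174.6   5.9] 74.5
tray [ 112  143   77   53 2182] [ 490.9 -325.8   10.4] [ 494.5 -323.6] [177.8 140.7] 62.0 [ 2.4463357   6.3576484  27.55052645]
side0 mat z -0.038604331211331555
sleeve [223 158  19  14 181] [232. 164.] [473.8 135.1  50.6] [473.6 137.2] [42.4 44.6] 73.1
sleeve [222 185  21  14 224] [232. 191.] [470.4  32.1  50.6] [470.3  34. ] [42.  44.8] 75.7
tray [ 196  304  101   80 5148] [ 483.8 -337.9    5.3] [ 487.5 -331.1] [157.3 140.8] 63.4 [ 1.23070212  3.72459723 26.20180631]
```

```bash
python3 - <<'E'
from h import *
im=load("scene0")
c=cv2.cvtColor(im["color"],cv2.COLOR_RGB2BGR)[150:260,200:350]
d=load("side0"); c2=cv2.cvtColor(d["color"],cv2.COLOR_RGB2BGR)[140:240,190:320]
a=cv2.resize(c,(700,300)) ; b=cv2.resize(c2,(390,300))
cv2.imwrite("pics/both.png",np.hstack([cv2.resize(c,(409,300),interpolation=cv2.INTER_CUBIC),b]))
E
```

```text
(no output)
```

View pics/both.png

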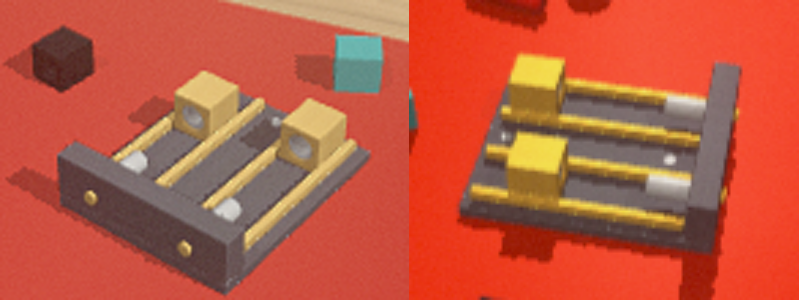

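The enlarged crop confirms both brass sleeves in their lanes and both pins. Turquoise is at (331,173) and black at (223,171); neither is brass and both are outside the jig. Next I'll refine the poses by casting the top faces and edges onto their known planes.

```bash
python3 - <<'E'
from h import *
for n,boxes in [("scene0",[("R",262,174,30,30),("L",300,184,30,30)]),("side0",[("R",218,180,28,32),("L",218,154,28,30)])]:
    im=load(n); bgr=cv2.cvtColor(im["color"],cv2.COLOR_RGB2BGR)
    hsv=cv2.cvtColor(bgr,cv2.COLOR_BGR2HSV)
    for nm,x,y,w,h in boxes:
        V=hsv[y:y+h,x:x+w]; yel=(V[...,0]>12)&(V[...,0]<35)&(V[...,1]>80)&(V[...,2]>90)
        t,_=cv2.threshold(V[...,2][yel].reshape(-1,1),0,255,cv2.THRESH_OTSU)
        m=(yel&(V[...,2]>t)).astype(np.uint8)
        m=cv2.morphologyEx(m,cv2.MORPH_OPEN,np.ones((3,3)))
        k,l,s,c=cv2.connectedComponentsWithStats(m); i=1+np.argmax(s[1:,4])
        vv,uu=np.nonzero(l==i)
        q=plane(im,np.c_[uu+x,vv+y],52); r=cv2.minAreaRect(q[:,:2].astype(np.float32))
        print(n,nm,t,s[i,4],"centroid",np.round(q.mean(0),1),np.round(r[0],1),np.round(r[1],1),round(r[2],1))
    # block top: dark, ray on z=58
    P,_=cloud(im)
    g=(hsv[...,1]<110)&(hsv[...,2]<130)&(np.abs(P[...,2]-58)<7)&(P[...,0]>560)&(P[...,0]<720)&(abs(P[...,1]-60)<140)
    vv,uu=np.nonzero(g); q=plane(im,np.c_[uu,vv],58); r=cv2.minAreaRect(q[:,:2].astype(np.float32))
    print(n,"block",len(uu),np.round(q.mean(0),1),np.round(r[0],1),np.round(r[1],1),round(r[2],2))
    # rails: yellow z 16..28
    yel=(hsv[...,0]>12)&(hsv[...,0]<35)&(hsv[...,1]>80)&(P[...,2]>15)&(P[...,2]<30)&(P[...,0]>400)&(P[...,0]<680)&(abs(P[...,1]-80)<140)
    vv,uu=np.nonzero(yel); q=plane(im,np.c_[uu,vv],22)[:,:2]
    best=[]
    for a in np.arange(-22,-8,.25):
        th=np.deg2rad(a); s=q@[-np.sin(th),np.cos(th)]
        hh,e=np.histogram(s,bins=np.arange(s.min(),s.max()+2,2)); best.append(((hh**2).sum(),a))
    a=max(best)[1]; th=np.deg2rad(a); s=q@[-np.sin(th),np.cos(th)]
    hh,e=np.histogram(s,bins=np.arange(s.min(),s.max()+2,2)); print(n,"yaw",a,sorted(best)[-4:]); print([(int(x),int(y)) for x,y in zip(e,hh)])
    # tray rim
E
```

```text
scene0 R 183.0 357 centroid [491.1  52.9  52. ] [493.6  55.2] [104.1  53.9] 36.6
scene0 L 184.0 354 centroid [491.6 152.4  52. ] [493.1 153.7] [101.7  52.6] 37.9
scene0 block 693 [632.5  51.7  58. ] [631.1  47.4] [182.5  31.2] 74.73
scene0 yaw -15.25 [(np.int64(22048), np.float64(-15.75)), (np.int64(22094), np.float64(-15.5)), (np.int64(22094), np.float64(-15.0)), (np.int64(22136), np.float64(-15.25))]
[(129, 15), (131, 17), (133, 16), (135, 18), (137, 14), (139, 14), (141, 12), (143, 4), (145, 3), (147, 3), (149, 2), (151, 4), (153, 2), (155, 2), (157, 1), (159, 1), (161, 3), (163, 2), (165, 3), (167, 3), (169, 3), (171, 7), (173, 9), (175, 10), (177, 12), (179, 28), (181, 32), (183, 32), (185, 33), (187, 32), (189, 31), (191, 23), (193, 1), (195, 0), (197, 0), (199, 0), (201, 0), (203, 0), (205, 0), (207, 0), (209, 0), (211, 0), (213, 0), (215, 0), (217, 0), (219, 0), (221, 0), (223, 0), (225, 0), (227, 0), (229, 18), (231, 26), (233, 26), (235, 25), (237, 28), (239, 21), (241, 19), (243, 4), (245, 2), (247, 5), (249, 2), (251, 4), (253, 3), (255, 3), (257, 2), (259, 1), (261, 1), 
[... 710 characters left out ...]
53, 0), (155, 2), (157, 0), (159, 2), (161, 1), (163, 1), (165, 2), (167, 1), (169, 3), (171, 0), (173, 5), (175, 12), (177, 21), (179, 20), (181, 21), (183, 26), (185, 29), (187, 18), (189, 0), (191, 0), (193, 0), (195, 0), (197, 0), (199, 0), (201, 0), (203, 0), (205, 0), (207, 0), (209, 0), (211, 0), (213, 0), (215, 0), (217, 0), (219, 0), (221, 0), (223, 9), (225, 25), (227, 32), (229, 38), (231, 33), (233, 30), (235, 38), (237, 30), (239, 6), (241, 10), (243, 6), (245, 10), (247, 7), (249, 4), (251, 1), (253, 2), (255, 0), (257, 1), (259, 1), (261, 1), (263, 0), (265, 1), (267, 1), (269, 1), (271, 4), (273, 6), (275, 16), (277, 18), (279, 18), (281, 17), (283, 16), (285, 20), (287, 10)]
```

```bash
cat >> h.py <<'E'
from scipy.spatial.transform import Rotation as R
def go(x,y,z,yaw_deg):
    """rows to reach: TCP xyz with finger down, tool z (jaw axis) at world yaw_deg (mod 180)"""
    o=ctrl.get_obs(); R0=R.from_rotvec(o["orientation"]); best=None
    for a in (yaw_deg,yaw_deg+180):
        t=np.deg2rad(a); zt=np.array([np.cos(t),np.sin(t),0]); yt=np.array([0,0,-1.]); xt=np.cross(yt,zt)
        w=(R0.inv()*R.from_matrix(np.c_[xt,yt,zt])).as_rotvec()
        if best is None or np.linalg.norm(w)<np.linalg.norm(best): best=w
    d=R0.inv().apply(np.array([x,y,z])-o["ee_pos"])/10
    print("t",o["t"],"pos",np.round(o["ee_pos"],1),"F",np.round(o["ft_force"],1),"w",round(float(o["width"]),1),"q6",round(o["qpos"][5],2))
    print("d cm",np.round(d,2),"w",np.round(best,4)); print(np.round(R0.as_matrix(),3).tolist())
E
python3 - <<'E'
from h import *
go(472,88,222,74.5)
E
```

```text
t 0.15 pos [ 241.4 -576.   222.1] F [ 0.3 -0.3  0.1] w 87.6 q6 -0.02
d cm [-46.93   0.07 -52.33] w [1.100e-03 6.673e-01 3.000e-04]
[[-0.922, -0.0, 0.386], [-0.386, 0.001, -0.922], [-0.0, -1.0, -0.001]]
```

```bash
python3 -m jog '[[1,[-46.93,0,-52.33],[0,0.667,0]],[1,[-46.93,0,-52.33],[0,0.667,0]],[1,[-46.93,0,-52.33],[0,0.667,0]],[1,[-46.93,0,-52.33],[0,0.667,0]],[1,[-46.93,0,-52.33],[0,0.667,0]],[1,[-46.93,0,-52.33],[0,0.667,0]],[1,[-46.93,0,-52.33],[0,0.667,0]],[1,[-46.93,0,-52.33],[0,0.667,0]]]'; python3 - <<'E'
from h import *
go(472,88,222,74.5)
E
```

```text
t: 0.95
ee_pos: [372.3, -198.8, 222.8]
orientation: [-0.283, -2.077, 2.077]
ft_force: [1.5, -0.3, -0.7]
width: 87.6
t 0.95 pos [ 372.3 -198.8  222.8] F [ 1.5 -0.3 -0.7] w 87.6 q6 1.32
d cm [ -1.94   0.08 -30.3 ] w [-0.     -0.0002 -0.0003]
[[-0.964, 0.0, -0.267], [0.267, -0.0, -0.964], [-0.0, -1.0, 0.0]]
```

```bash
python3 -m jog '[[1,[-1.9,0,-30.3],[0,0,0]],[1,[-1.9,0,-30.3],[0,0,0]],[1,[-1.9,0,-30.3],[0,0,0]],[1,[-1.9,0,-30.3],[0,0,0]],[1,[-1.9,0,-30.3],[0,0,0]],[1,[-1.9,0,-30.3],[0,0,0]],[1,[-1.9,0,-30.3],[0,0,0]]]'; python3 - <<'E'
from h import *
go(472,88,222,74.5)
im=ctrl.get_image("wrist"); np.savez("wrist1.npz",**im); cv2.imwrite("pics/wrist1.png",cv2.cvtColor(im["color"],cv2.COLOR_RGB2BGR))
E
```

```text
t: 1.65
ee_pos: [472.9, 90.8, 222.9]
orientation: [-0.279, -2.082, 2.079]
ft_force: [0.1, 0.5, -0.3]
width: 87.6
t 1.65 pos [472.9  90.8 222.9] F [ 0.1  0.5 -0.3] w 87.6 q6 2.0
d cm [0.01 0.09 0.29] w [ 0.0016  0.0053 -0.0012]
[[-0.965, 0.002, -0.262], [0.262, 0.001, -0.965], [-0.001, -1.0, -0.002]]
```

View pics/wrist1.png

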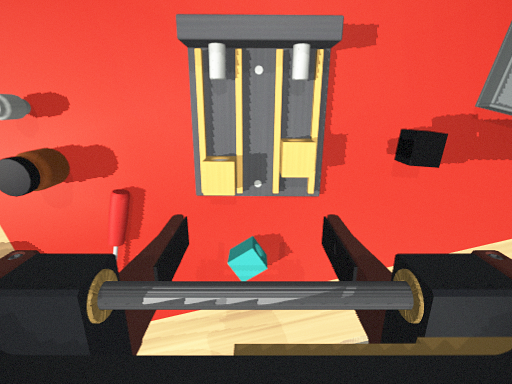

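The wrist view shows the whole jig: left sleeve top near (219,178), right sleeve top near (298,160), pins at (217,61) and (301,61). The turquoise look-alike is outside at (247,259).

```bash
python3 - <<'E'
from h import *
im=load("wrist1")
c=cv2.cvtColor(im["color"],cv2.COLOR_RGB2BGR)[5:205,170:350]
cv2.imwrite("pics/w1c.png",cv2.resize(c,None,fx=3,fy=3,interpolation=cv2.INTER_CUBIC)[:600])
hsv=cv2.cvtColor(cv2.cvtColor(im["color"],cv2.COLOR_RGB2BGR),cv2.COLOR_BGR2HSV)
for v in (150,160,170,180): print(v,[tuple(int(x) for x in hsv[v,u]) for u in (205,215,225,233,290,300,308)])
# rails columns at rows
for v in (100,125):
    y=(hsv[v,:,0]>15)&(hsv[v,:,0]<35)&(hsv[v,:,1]>80); print(v,np.nonzero(y)[0][(np.nonzero(y)[0]>180)&(np.nonzero(y)[0]<340)])
for u,s in ((219,'L'),(298,'R')):
    print(s,[(v,int(hsv[v,u,2]),int(hsv[v,u,1]),int(im["z_map"][v,u])) for v in range(130,200,2)])
E
```

```text
150 [(19, 149, 230), (110, 6, 123), (114, 10, 124), (108, 10, 125), (27, 117, 254), (26, 118, 254), (27, 113, 254)]
160 [(18, 149, 123), (22, 56, 140), (20, 77, 133), (20, 146, 131), (26, 118, 254), (26, 117, 254), (27, 111, 254)]
170 [(27, 111, 254), (26, 119, 254), (26, 119, 254), (27, 118, 255), (26, 119, 254), (26, 117, 254), (27, 116, 254)]
180 [(27, 113, 254), (26, 117, 254), (26, 120, 254), (28, 115, 255), (100, 7, 113), (150, 2, 111), (19, 147, 224)]
100 [197 198 199 200 201 202 203 204 235 236 237 238 239 240 241 242 275 276
 277 278 279 280 281 313 314 315 316 317 318 319 320]
125 [198 199 200 201 202 203 204 205 236 237 238 239 240 241 242 274 275 276
 277 278 279 280 311 312 313 314 315 316 317 318]
L [(130, 125, 4, 366), (132, 125, 12, 368), (134, 123, 8, 367), (136, 128, 6, 369), (138, 120, 9, 370), (140, 124, 8, 371), (142, 125, 6, 372), (144, 122, 10, 373), (146, 123, 8, 373), (148, 122, 4, 373), (150, 121, 11, 374), (152, 122, 4, 377), (154, 124, 10, 376), (156, 148, 141, 371), (158, 226, 150, 370), (160, 157, 24, 344), (162, 255, 121, 338), (164, 254, 118, 338), (16
[... 422 characters left out ...]
126, 10, 369), (136, 129, 14, 367), (138, 105, 73, 367), (140, 217, 145, 363), (142, 249, 131, 331), (144, 254, 115, 332), (146, 254, 117, 334), (148, 254, 120, 334), (150, 254, 118, 334), (152, 254, 118, 333), (154, 254, 115, 334), (156, 254, 119, 336), (158, 254, 121, 335), (160, 254, 121, 337), (162, 254, 121, 339), (164, 254, 121, 340), (166, 254, 120, 339), (168, 253, 122, 341), (170, 254, 120, 342), (172, 253, 122, 341), (174, 253, 121, 343), (176, 255, 114, 342), (178, 110, 12, 385), (180, 113, 5, 387), (182, 112, 5, 387), (184, 113, 2, 389), (186, 118, 6, 389), (188, 117, 7, 389), (190, 117, 2, 392), (192, 116, 2, 389), (194, 113, 14, 392), (196, 185, 159, 406), (198, 246, 197, 405)]
```

View pics/w1c.png

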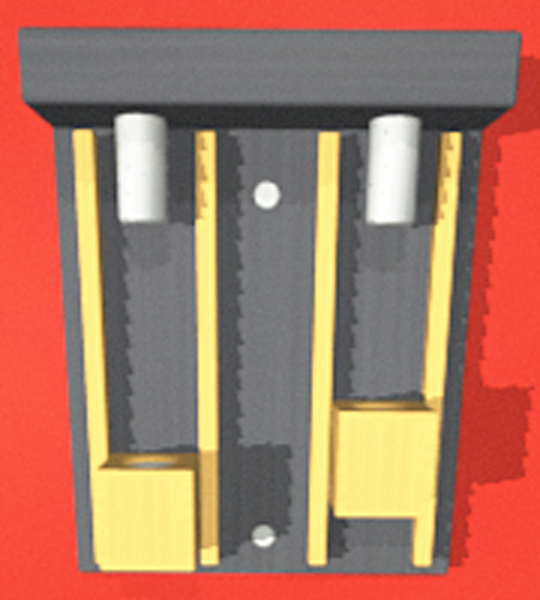

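```bash
python3 - <<'E'
from h import *
im=load("wrist1"); P,_=cloud(im)
hsv=cv2.cvtColor(cv2.cvtColor(im["color"],cv2.COLOR_RGB2BGR),cv2.COLOR_BGR2HSV)
e=np.deg2rad(-15.5); ex=np.array([np.cos(e),np.sin(e)]); ey=np.array([-ex[1],ex[0]])
m=((hsv[...,2]>240)&(hsv[...,0]>18)&(hsv[...,0]<35)&(P[...,2]>42)&(P[...,2]<62)).astype(np.uint8)
k,l,s,c=cv2.connectedComponentsWithStats(m)
for i in range(1,k):
    if s[i,4]>100:
        vv,uu=np.nonzero(l==i); q=plane(im,np.c_[uu,vv],52)[:,:2]; r=cv2.minAreaRect(q.astype(np.float32))
        print(s[i],np.round(r[0],1),np.round(r[1],1),round(r[2],1),"along,across",np.round([r[0]@ex,r[0]@ey],1),"depth z",np.median(P[...,2][l==i]))
# rails & lanes on z=22
for v,cols in ((100,[197,204,235,242,275,281,313,320]),(125,[198,205,236,242,274,280,311,318])):
    q=plane(im,[(x,v) for x in cols],22)[:,:2]; print("rails s",np.round(q@ey,1),"along",np.round(q@ex,1).mean())
m=((hsv[...,1]<40)&(hsv[...,2]<140)&(np.abs(P[...,2]-58)<6)&(P[...,0]>500))
vv,uu=np.nonzero(m);q=plane(im,np.c_[uu,vv],58)[:,:2];r=cv2.minAreaRect(q.astype(np.float32)); print("block",r, np.array(r[0])@ex,np.array(r[0])@ey)
# pin tips z=31.7+ (top edge 41.45 of tip)
for u in (216,301):
    print([ (v,int(hsv[v,u,2])) for v in range(72,86)])
q=plane(im,[(217,78),(301,78)],36)[:,:2]; print("tips",np.round(q@ex,1),np.round(q@ey,1))
o=ctrl.get_obs()["ee_pos"][:2]; print("tcp",o@ex,o@ey)
E
```

```text
[ 282  142   33   35 1098] [471.4  36.1] [39.4 42.7] 74.9 along,across [444.6 160.8] depth z 50.72350146403926
[ 201  160   33   35 1045] [475.  139.5] [39.8 44.4] 73.6 along,across [420.4 261.4] depth z 50.74810950881141
rails s [288.1 279.2 239.7 230.8 188.9 181.2 140.6 131.6] along 514.975
rails s [288.5 279.3 238.9 231.1 189.3 181.5 141.1 131.9] along 483.8375
block ((602.9307250976562, 169.37307739257812), (93.32365417480469, 418.96881103515625), 9.276208877563477) 535.7394217254887 324.3392831919328
[(72, 249), (73, 249), (74, 249), (75, 249), (76, 251), (77, 250), (78, 200), (79, 123), (80, 112), (81, 114), (82, 112), (83, 114), (84, 112), (85, 115)]
[(72, 248), (73, 248), (74, 249), (75, 248), (76, 248), (77, 249), (78, 242), (79, 162), (80, 110), (81, 111), (82, 117), (83, 117), (84, 118), (85, 115)]
tips [539.5 540.2] [259.9 159.4]
tcp 430.95946314773244 211.8765845251542
```

```bash
python3 -m jog '[[1,[-1.36,0,5.1],[0,0.005,0]],[1,[-1.36,5,5.1],[0,0.005,0]],[1,[-1.36,10,5.1],[0,0.005,0]],[1,[-1.36,14,5.1],[0,0.005,0]],[1,[-1.36,17,5.1],[0,0.005,0]],[1,[-1.36,18.5,5.1],[0,0.005,0]],[1,[-1.36,19.4,5.1],[0,0.005,0]],[1,[-1.36,19.4,5.1],[0,0.005,0]]]'; python3 - <<'E'
from h import *
go(471.4,36.1,28,74.5)
im=ctrl.get_image("wrist"); cv2.imwrite("pics/wrist2.png",cv2.cvtColor(im["color"],cv2.COLOR_RGB2BGR))
E
```

```text
t: 2.5
ee_pos: [469.8, 32.6, 27.9]
orientation: [-0.286, -2.072, 2.073]
ft_force: [-0.6, 0.4, 0.0]
width: 87.9
t 2.5 pos [469.8  32.6  27.9] F [-0.6  0.4  0. ] w 87.9 q6 1.89
d cm [-0.06 -0.01 -0.38] w [-0.0008 -0.0059  0.0021]
[[-0.962, -0.002, -0.273], [0.273, -0.0, -0.962], [0.002, -1.0, 0.001]]
```

View pics/wrist2.png

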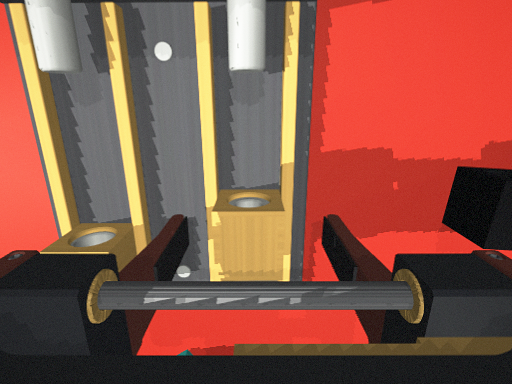

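The sleeve stands between the fingers, centred near column 248 against a finger centre of about 255, so I shift 3.5 mm to the left. Then I close.

```bash
python3 -m jog '[[1,[-0.05,0,-0.35],[0,-0.005,0]],[1,[-0.05,0,-0.35],[0,-0.005,0]],[0,[-0.05,0,-0.35],[0,-0.005,0]],[0,[-0.05,0,-0.35],[0,-0.005,0]],[0,[-0.05,0,-0.35],[0,-0.005,0]],[0,[-0.05,0,-0.35],[0,-0.005,0]]]'; python3 - <<'E'
from h import *
go(471.4,36.1,28,74.5)
E
```

```text
t: 3.15
ee_pos: [472.2, 36.7, 28.8]
orientation: [-0.282, -2.077, 2.077]
ft_force: [-0.7, 0.0, -0.5]
width: 59.1
t 3.15 pos [472.2  36.7  28.8] F [-0.7  0.  -0.5] w 59.1 q6 1.89
d cm [0.06 0.08 0.09] w [ 0.      0.0004 -0.0001]
[[-0.964, 0.0, -0.267], [0.267, -0.0, -0.964], [-0.0, -1.0, -0.0]]
```

```bash
python3 -m jog '[[0,[0,0,0],[0,0,0]],[0,[0,0,0],[0,0,0]],[0,[0,0,0],[0,0,0]],[0,[0,0,0],[0,0,0]],[0,[0,0,0],[0,0,0]]]'; python3 - <<'E'
from h import *
go(471.4,36.1,28,74.5)
E
```

```text
t: 3.65
ee_pos: [472.2, 36.7, 28.6]
orientation: [-0.282, -2.077, 2.077]
ft_force: [-0.4, -0.9, -0.3]
width: 39.8
t 3.65 pos [472.2  36.7  28.6] F [-0.4 -0.9 -0.3] w 39.8 q6 1.89
d cm [0.06 0.06 0.07] w [-0.0001  0.0003  0.0001]
[[-0.964, -0.0, -0.267], [0.267, -0.0, -0.964], [0.0, -1.0, 0.0]]
```

```bash
python3 -m jog '[[0,[-0.5,0,0],[0,0,0]],[0,[-1.5,0,0],[0,0,0]],[0,[-2.5,0,0],[0,0,0]],[0,[-3.5,0,0],[0,0,0]],[0,[-4.5,0,0],[0,0,0]],[0,[-5.5,0,0],[0,0,0]],[0,[-6.5,0,0],[0,0,0]],[0,[-6.5,0,0],[0,0,0]]]'; python3 - <<'E'
from h import *
go(471.4,36.1,28,74.5)
E
```

```text
t: 4.45
ee_pos: [536.8, 18.7, 28.7]
orientation: [-0.285, -2.078, 2.078]
ft_force: [1.6, -4.2, 1.1]
width: 39.9
t 4.45 pos [536.8  18.7  28.7] F [ 1.6 -4.2  1.1] w 39.9 q6 1.85
d cm [6.76 0.06 0.07] w [ 0.0001  0.0001 -0.0021]
[[-0.964, 0.002, -0.267], [0.267, -0.0, -0.964], [-0.002, -1.0, -0.0]]
```

```bash
python3 -m jog '[[0,[-0.2,0,0],[0,0,0]],[0,[-0.4,0,0],[0,0,0]],[0,[-0.6,0,0],[0,0,0]],[0,[-0.8,0,0],[0,0,0]],[0,[-0.9,0,0],[0,0,0]]]'; python3 -m jog '[[0,[-0.1,0,0],[0,0,0]],[0,[-0.2,0,0],[0,0,0]]]';python3 -m jog '[[0,[-0.1,0,0],[0,0,0]],[0,[-0.2,0,0],[0,0,0]]]'; python3 - <<'E'
from h import *
go(471.4,36.1,28,74.5)
E
```

```text
t: 4.95
ee_pos: [542.1, 17.2, 28.7]
orientation: [-0.279, -2.076, 2.076]
ft_force: [-5.3, 1.1, 8.3]
width: 39.8
t: 5.15
ee_pos: [543.9, 16.7, 28.7]
orientation: [-0.279, -2.076, 2.076]
ft_force: [-6.5, 0.2, 7.5]
width: 39.4
t: 5.35
ee_pos: [545.8, 16.1, 28.7]
orientation: [-0.279, -2.075, 2.076]
ft_force: [-5.9, 0.5, 8.1]
width: 39.8
t 5.35 pos [545.8  16.1  28.7] F [-5.9  0.5  8.1] w 39.8 q6 1.85
d cm [7.7  0.09 0.06] w [-0.0006  0.0002  0.003 ]
[[-0.964, -0.003, -0.267], [0.267, 0.0, -0.964], [0.003, -1.0, 0.001]]
```

```bash
python3 -m jog '[[0,[-0.1,0,0],[0,0,0]],[0,[-0.2,0,0],[0,0,0]]]'; python3 -m jog '[[0,[-0.1,0,0],[0,0,0]],[0,[-0.2,0,0],[0,0,0]]]';python3 -m jog '[[0,[-0.1,0,0],[0,0,0]],[0,[-0.2,0,0],[0,0,0]]]'; python3 - <<'E'
from h import *
o=ctrl.get_obs(); print(o["ee_pos"]@[.9636,-.2672,0])
im=ctrl.get_image("wrist"); cv2.imwrite("pics/wrist3.png",cv2.cvtColor(im["color"],cv2.COLOR_RGB2BGR))
E
```

```text
t: 5.55
ee_pos: [546.2, 16.0, 28.7]
orientation: [-0.276, -2.074, 2.074]
ft_force: [-12.5, 4.6, 15.7]
width: 39.9
t: 5.75
ee_pos: [546.4, 15.9, 28.7]
orientation: [-0.272, -2.073, 2.072]
ft_force: [-17.5, 7.2, 22.2]
width: 39.8
t: 5.95
ee_pos: [546.4, 15.9, 28.8]
orientation: [-0.268, -2.071, 2.071]
ft_force: [-23.0, 10.6, 29.3]
width: 40.1
522.3103331935184
```

View pics/wrist3.png

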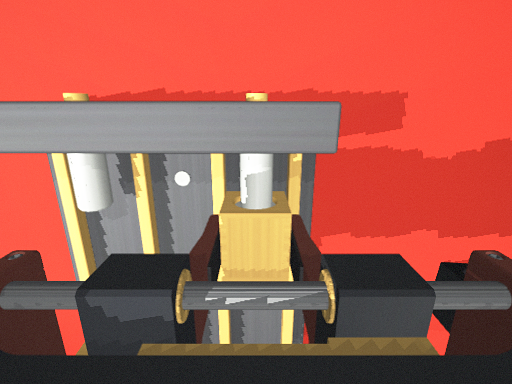

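The right sleeve stopped at 522, which matches the nose, and the force was climbing, so it doesn't fit. I ease off, release, and try the left one.

```bash
python3 -m jog '[[0,[0.25,0,0],[0,0,0]],[0,[0.45,0,0],[0,0,0]],[0,[0.45,0,0],[0,0,0]]]'; python3 -m jog '[[0.8,[0,0,0],[0,0,0]],[1,[0,0,0],[0,0,0]],[1,[0,0,0],[0,0,0]],[1,[0,0,0],[0,0,0]],[1,[0,0,0],[0,0,0]],[1,[0,0,0],[0,0,0]],[1,[0,0,0],[0,0,0]],[1,[0,0,0],[0,0,0]]]';  python3 - <<'E'
from h import *
o=ctrl.get_obs(); print(o["ee_pos"]@[.9636,-.2672,0])
go(475,139.5,90,74.5)
E
```

```text
t: 6.3
ee_pos: [546.2, 16.0, 28.7]
orientation: [-0.277, -2.075, 2.075]
ft_force: [-8.6, 1.9, 10.7]
width: 39.7
t: 7.1
ee_pos: [548.9, 15.5, 28.7]
orientation: [-0.282, -2.077, 2.077]
ft_force: [0.3, -0.2, 0.1]
width: 87.6
524.7482158884324
t 7.1 pos [548.9  15.5  28.7] F [ 0.3 -0.2  0.1] w 87.6 q6 1.85
d cm [10.43 -6.13 -9.98] w [ 0.      0.0003 -0.    ]
[[-0.964, 0.0, -0.267], [0.267, 0.0, -0.964], [-0.0, -1.0, -0.0]]
```

```bash
python3 -m jog '[[1,[0,-4,0],[0,0,0]],[1,[0,-8,0],[0,0,0]],[1,[3,-8,-3],[0,0,0]],[1,[7,-8,-7],[0,0,0]],[1,[10.4,-8,-9.9],[0,0,0]],[1,[10.4,-8,-9.9],[0,0,0]],[1,[10.4,-8,-9.9],[0,0,0]]]'; python3 - <<'E'
from h import *
o=ctrl.get_obs(); print(o["ee_pos"]@[.9636,-.2672,0],o["ee_pos"]@[.2672,.9636,0])
im=ctrl.get_image("wrist"); cv2.imwrite("pics/wrist4.png",cv2.cvtColor(im["color"],cv2.COLOR_RGB2BGR)); np.savez("wrist4.npz",**im)
E
```

```text
t: 7.8
ee_pos: [474.8, 139.5, 108.9]
orientation: [-0.28, -2.079, 2.079]
ft_force: [0.3, -0.1, -0.2]
width: 87.8
420.2085901664949 261.3283542228096
```

View pics/wrist4.png

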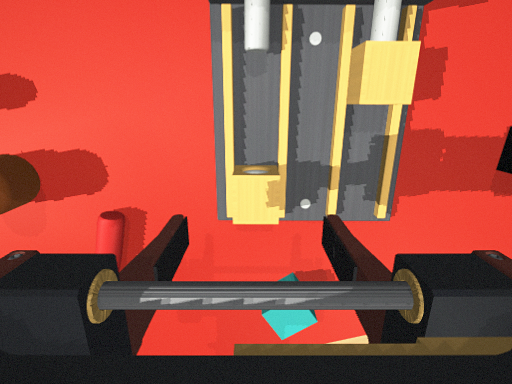

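The right sleeve still sits against its pin nose at (388,72). The left sleeve, near column 256, is centred between the fingers. I descend and grip.

```bash
python3 -m jog '[[1,[0,4,0.05],[0,0,0]],[1,[0,6.5,0.05],[0,0,0]],[1,[0,8,0.05],[0,0,0]],[1,[0,8,0.05],[0,0,0]],[0,[0,8,0.05],[0,0,0]],[0,[0,8,0.05],[0,0,0]],[0,[0,8,0.05],[0,0,0]],[0,[0,8,0.05],[0,0,0]]]';python3 -m jog '[[0,[0,0,0],[0,0,0]],[0,[0,0,0],[0,0,0]],[0,[0,0,0],[0,0,0]],[0,[0,0,0],[0,0,0]],[0,[0,0,0],[0,0,0]],[0,[0,0,0],[0,0,0]]]'
```

```text
t: 8.65
ee_pos: [475.5, 138.2, 29.5]
orientation: [-0.284, -2.078, 2.077]
ft_force: [0.2, -1.0, -0.7]
width: 59.4
t: 9.25
ee_pos: [475.1, 138.3, 28.9]
orientation: [-0.283, -2.077, 2.077]
ft_force: [-0.3, 0.4, 6.2]
width: 39.7
```

```bash
python3 -m jog '[[0,[-0.5,0,0],[0,0,0]],[0,[-1.8,0,0],[0,0,0]],[0,[-3.2,0,0],[0,0,0]],[0,[-4.6,0,0],[0,0,0]],[0,[-6,0,0],[0,0,0]],[0,[-7.4,0,0],[0,0,0]],[0,[-8.6,0,0],[0,0,0]],[0,[-9,0,0],[0,0,0]]]'; python3 -m jog '[[0,[-0.2,0,0],[0,0,0]],[0,[-0.4,0,0],[0,0,0]],[0,[-0.6,0,0],[0,0,0]],[0,[-0.8,0,0],[0,0,0]]]';python3 -m jog '[[0,[-0.1,0,0],[0,0,0]],[0,[-0.2,0,0],[0,0,0]],[0,[-0.3,0,0],[0,0,0]]]'; python3 - <<'E'
from h import *
o=ctrl.get_obs(); print(o["ee_pos"]@[.9636,-.2672,0],o["ee_pos"]@[.2672,.9636,0])
E
```

```text
t: 10.05
ee_pos: [561.6, 114.1, 28.9]
orientation: [-0.281, -2.076, 2.076]
ft_force: [-8.6, 4.0, 14.6]
width: 40.0
t: 10.45
ee_pos: [567.4, 112.4, 28.9]
orientation: [-0.278, -2.075, 2.076]
ft_force: [-7.4, 3.6, 11.4]
width: 39.6
t: 10.75
ee_pos: [570.2, 111.6, 28.9]
orientation: [-0.278, -2.075, 2.076]
ft_force: [-7.0, 3.0, 12.6]
width: 39.9
519.6243582400998 259.90709820227744
```

```bash
python3 -m jog '[[0,[-0.1,0,0],[0,0,0]],[0,[-0.2,0,0],[0,0,0]],[0,[-0.3,0,0],[0,0,0]]]';python3 -m jog '[[0,[-0.1,0,0],[0,0,0]],[0,[-0.2,0,0],[0,0,0]],[0,[-0.3,0,0],[0,0,0]]]'; python3 - <<'E'
from h import *
o=ctrl.get_obs(); print(o["ee_pos"]@[.9636,-.2672,0],o["ee_pos"]@[.2672,.9636,0])
E
```

```text
t: 11.05
ee_pos: [573.1, 110.8, 28.9]
orientation: [-0.278, -2.075, 2.076]
ft_force: [-7.8, 1.8, 12.2]
width: 39.7
t: 11.35
ee_pos: [576.0, 110.0, 28.9]
orientation: [-0.278, -2.075, 2.076]
ft_force: [-7.9, 2.6, 11.5]
width: 39.8
525.6791587556335 259.8927051740738
```

It passes the nose freely, so the left sleeve fits. I continue to home.

```bash
python3 -m jog '[[0,[-0.4,0,0],[0,0,0]],[0,[-0.8,0,0],[0,0,0]],[0,[-1.2,0,0],[0,0,0]],[0,[-1.6,0,0],[0,0,0]],[0,[-2.0,0,0],[0,0,0]],[0,[-2.2,0,0],[0,0,0]]]'; python3 -m jog '[[0,[-0.15,0,0],[0,0,0]],[0,[-0.3,0,0],[0,0,0]],[0,[-0.45,0,0],[0,0,0]]]'; python3 -m jog '[[0,[-0.15,0,0],[0,0,0]],[0,[-0.3,0,0],[0,0,0]]]';python3 - <<'E'
from h import *
o=ctrl.get_obs(); print(o["ee_pos"]@[.9636,-.2672,0],o["ee_pos"]@[.2672,.9636,0])
E
```

```text
t: 11.95
ee_pos: [597.8, 103.9, 28.9]
orientation: [-0.279, -2.075, 2.076]
ft_force: [-7.2, 2.1, 12.0]
width: 39.9
t: 12.25
ee_pos: [601.8, 102.8, 28.9]
orientation: [-0.279, -2.075, 2.076]
ft_force: [-7.3, 2.1, 11.3]
width: 39.8
t: 12.45
ee_pos: [604.7, 102.0, 28.9]
orientation: [-0.279, -2.075, 2.076]
ft_force: [-7.8, 0.6, 10.9]
width: 40.2
555.4182159682172 259.8644192983156
```

```bash
python3 -m jog '[[0,[-0.1,0,0],[0,0,0]],[0,[-0.2,0,0],[0,0,0]]]'; python3 -m jog '[[0,[-0.1,0,0],[0,0,0]],[0,[-0.2,0,0],[0,0,0]]]';python3 -m jog '[[0,[-0.1,0,0],[0,0,0]],[0,[-0.2,0,0],[0,0,0]]]';python3 - <<'E'
from h import *
o=ctrl.get_obs(); print(o["ee_pos"]@[.9636,-.2672,0],o["ee_pos"]@[.2672,.9636,0])
im=ctrl.get_image("wrist"); cv2.imwrite("pics/wrist5.png",cv2.cvtColor(im["color"],cv2.COLOR_RGB2BGR))
E
```

```text
t: 12.65
ee_pos: [606.1, 101.6, 28.9]
orientation: [-0.278, -2.074, 2.075]
ft_force: [-11.0, 4.0, 14.0]
width: 39.8
t: 12.85
ee_pos: [606.3, 101.5, 28.9]
orientation: [-0.274, -2.073, 2.074]
ft_force: [-16.5, 7.3, 19.5]
width: 39.6
t: 13.05
ee_pos: [606.7, 101.4, 28.7]
orientation: [-0.271, -2.071, 2.073]
ft_force: [-19.8, 8.7, 21.5]
width: 39.9
557.4758949233575 259.8108135511801
```

View pics/wrist5.png

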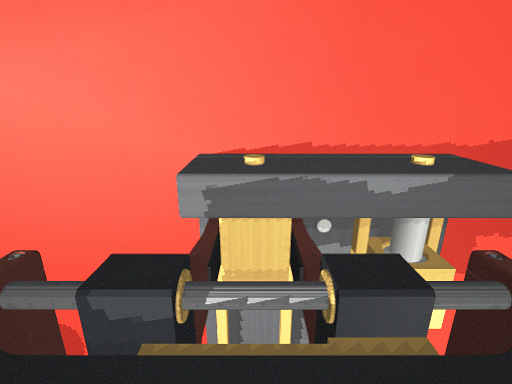

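The left sleeve is up against the end block at (255,217), 35 mm beyond the nose stop, as the geometry predicts. I release it and move to the right sleeve.

```bash
python3 -m jog '[[0,[0.15,0,0],[0,0,0]],[0,[0.3,0,0],[0,0,0]],[0,[0.3,0,0],[0,0,0]]]'; python3 -m jog '[[1,[0,0,0],[0,0,0]],[1,[0,0,0],[0,0,0]],[1,[0,0,0],[0,0,0]],[1,[0,0,0],[0,0,0]],[1,[0,0,0],[0,0,0]],[1,[0,0,0],[0,0,0]],[1,[0,0,0],[0,0,0]],[1,[0,0,0],[0,0,0]]]'; python3 -m jog '[[1,[0,-4,0],[0,0,0]],[1,[0,-9,0],[0,0,0]],[1,[0,-14,0],[0,0,0]],[1,[3.6,-16,3],[0,0,0]],[1,[3.6,-16,7],[0,0,0]],[1,[3.6,-16,9.8],[0,0,0]],[1,[3.6,-16,9.8],[0,0,0]],[1,[3.6,-16,9.8],[0,0,0]]]'; python3 - <<'E'
from h import *
o=ctrl.get_obs(); print(o["ee_pos"],o["ee_pos"]@[.9636,-.2672,0],o["ee_pos"]@[.2672,.9636,0])
for n in ["wrist","side","scene"]:
    im=ctrl.get_image(n); cv2.imwrite(f"pics/{n}6.png",cv2.cvtColor(im["color"],cv2.COLOR_RGB2BGR)); np.savez(n+"6.npz",**im)
im=load("wrist6"); P,_=cloud(im)
hsv=cv2.cvtColor(cv2.cvtColor(im["color"],cv2.COLOR_RGB2BGR),cv2.COLOR_BGR2HSV)
e=np.deg2rad(-15.5); ex=np.array([np.cos(e),np.sin(e)]); ey=np.array([-ex[1],ex[0]])
m=((hsv[...,2]>240)&(hsv[...,0]>18)&(hsv[...,0]<35)&(P[...,2]>42)&(P[...,2]<62)).astype(np.uint8)
k,l,s,c=cv2.connectedComponentsWithStats(m)
for i in range(1,k):
    if s[i,4]>100:
        vv,uu=np.nonzero(l==i); q=plane(im,np.c_[uu,vv],52)[:,:2]; r=cv2.minAreaRect(q.astype(np.float32))
        print(s[i],np.round(r[0],1),np.round(r[1],1),round(r[2],1),"along,across",np.round([r[0]@ex,r[0]@ey],1))
E
```

```text
t: 13.4
ee_pos: [606.7, 101.4, 28.7]
orientation: [-0.277, -2.074, 2.076]
ft_force: [-7.6, 2.3, 10.5]
width: 39.7
t: 14.2
ee_pos: [609.3, 100.9, 28.6]
orientation: [-0.282, -2.077, 2.077]
ft_force: [0.3, 0.1, -0.2]
width: 87.9
t: 15.0
ee_pos: [548.6, 15.9, 188.9]
orientation: [-0.284, -2.077, 2.076]
ft_force: [-0.1, 0.7, -0.1]
width: 87.8
[548.64246373  15.87467618 188.94851315] 524.4301645736916 161.8941042799433
[ 147  130   39   39 1403] [604.  101.7] [40. 42.] 74.5 along,across [554.9 259.5]
[ 238  160   35   38 1293] [545.5  16.4] [39.4 43.5] 74.5 along,across [521.2 161.6]
```

View pics/wrist6.png

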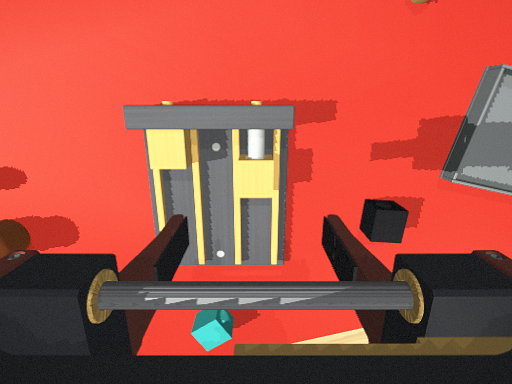

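View pics/side6.png

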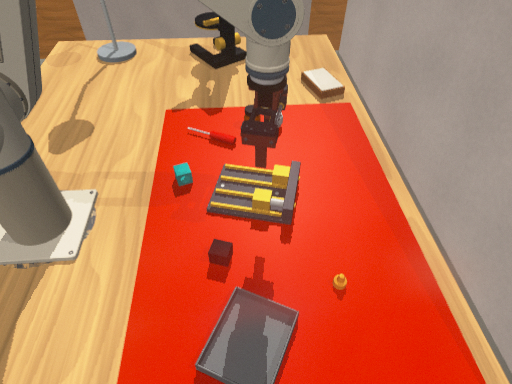

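The left sleeve is at the block (along 555) and the right is at the nose (521). Now I grip the right one.

```bash
python3 -m jog '[[1,[0.3,4,0.1],[0,0,0]],[1,[0.3,8,0.1],[0,0,0]],[1,[0.3,12,0.1],[0,0,0]],[1,[0.3,15,0.1],[0,0,0]],[1,[0.3,16,0.1],[0,0,0]],[1,[0.3,16,0.1],[0,0,0]],[0,[0.3,16,0.1],[0,0,0]],[0,[0.3,16,0.1],[0,0,0]]]'; python3 -m jog '[[0,[0,0,0],[0,0,0]],[0,[0,0,0],[0,0,0]],[0,[0,0,0],[0,0,0]],[0,[0,0,0],[0,0,0]],[0,[0,0,0],[0,0,0]],[0,[0,0,0],[0,0,0]],[0,[0,0,0],[0,0,0]],[0,[0,0,0],[0,0,0]]]'
```

```text
t: 15.95
ee_pos: [546.7, 16.2, 30.3]
orientation: [-0.285, -2.079, 2.078]
ft_force: [-0.5, 0.6, -0.3]
width: 75.7
t: 16.75
ee_pos: [545.4, 15.9, 28.9]
orientation: [-0.283, -2.077, 2.077]
ft_force: [-0.8, -0.6, 5.8]
width: 40.1
```

Draw back 25 mm, then lift.

```bash
python3 -m jog '[[0,[0.5,0,0],[0,0,0]],[0,[1.2,0,0],[0,0,0]],[0,[2,0,0],[0,0,0]],[0,[2.5,0,0],[0,0,0]],[0,[2.5,0,0],[0,0,0]]]'; python3 -m jog '[[0,[0,-1,0],[0,0,0]],[0,[0,-3,0],[0,0,0]],[0,[0,-6,0],[0,0,0]],[0,[0,-9,0],[0,0,0]],[0,[0,-12,0],[0,0,0]],[0,[0,-12,0],[0,0,0]],[0,[0,-12,0],[0,0,0]]]'; python3 - <<'E'
from h import *
# tray: grey low points, rim rays at z=26, both cams
for n in ("scene0","side0"):
    im=load(n); P,_=cloud(im); hsv=cv2.cvtColor(im["color"],cv2.COLOR_RGB2HSV)
    m=((hsv[...,1]<70)&(hsv[...,2]>40)&(P[...,0]>330)&(P[...,0]<650)&(P[...,1]<-180)&(P[...,1]>-480)&(P[...,2]>17)&(P[...,2]<36)).astype(np.uint8)
    vv,uu=np.nonzero(m); q=plane(im,np.c_[uu,vv],26)[:,:2]; r=cv2.minAreaRect(q.astype(np.float32)); print(n,len(uu),r)
im=ctrl.get_image("wrist"); cv2.imwrite("pics/wrist7.png",cv2.cvtColor(im["color"],cv2.COLOR_RGB2BGR)); np.savez("wrist7.npz",**im)
go(490,-328,150,62)
E
```

```text
t: 17.25
ee_pos: [520.3, 23.0, 28.9]
orientation: [-0.282, -2.077, 2.077]
ft_force: [-0.4, 0.8, 6.0]
width: 39.8
t: 17.95
ee_pos: [520.3, 22.7, 148.6]
orientation: [-0.281, -2.077, 2.077]
ft_force: [-0.4, 0.1, -3.6]
width: 39.6
scene0 553 ((499.263427734375, -319.85955810546875), (183.48545837402344, 144.8996124267578), 62.06660842895508)
side0 482 ((490.4288330078125, -327.54638671875), (169.7297821044922, 139.32073974609375), 62.25189971923828)
t 18.0 pos [519.8  22.7 147.7] F [-0.3  0.2 -4. ] w 39.7 q6 1.86
d cm [-6.49 -0.22 34.59] w [-0.0009  0.2185  0.0023]
[[-0.964, -0.002, -0.267], [0.267, -0.0, -0.964], [0.002, -1.0, 0.001]]
```

View pics/wrist7.png

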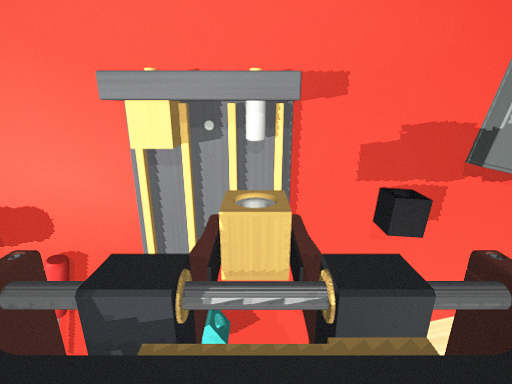

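Sleeve held level at (255,235), fitted one still home at (150,124). Carry to the tray.

```bash
python3 -m jog '[[0,[-0.6,0,2.5],[0,0.03,0]],[0,[-1.6,0,7.5],[0,0.1,0]],[0,[-2.6,0,12.5],[0,0.218,0]],[0,[-3.5,0,17],[0,0.218,0]],[0,[-4.4,0,21.5],[0,0.218,0]],[0,[-5.2,0,26],[0,0.218,0]],[0,[-6,0,30.5],[0,0.218,0]],[0,[-6.6,0,34.2],[0,0.218,0]]]'; python3 -m jog '[[0,[0,0,0],[0,0,0]],[0,[0,0,0],[0,0,0]]]'; python3 - <<'E'
from h import *
for n in ["wrist","side"]:
    im=ctrl.get_image(n); cv2.imwrite(f"pics/{n}8.png",cv2.cvtColor(im["color"],cv2.COLOR_RGB2BGR)); np.savez(n+"8.npz",**im)
go(492,-325,22.5,62)
E
```

```text
t: 18.8
ee_pos: [491.7, -326.1, 146.3]
orientation: [-0.482, -1.948, 1.945]
ft_force: [0.4, -0.1, -2.5]
width: 39.8
t: 19.0
ee_pos: [491.9, -324.2, 146.5]
orientation: [-0.483, -1.948, 1.944]
ft_force: [-0.0, 0.0, -3.4]
width: 39.7
t 19.1 pos [ 492.7 -323.   147.2] F [ 0.2  0.3 -3. ] w 40.3 q6 1.46
d cm [-0.08 12.47  0.22] w [0.0006 0.001  0.0034]
[[-0.883, -0.003, -0.469], [0.469, 0.002, -0.883], [0.003, -1.0, -0.001]]
```

View pics/wrist8.png

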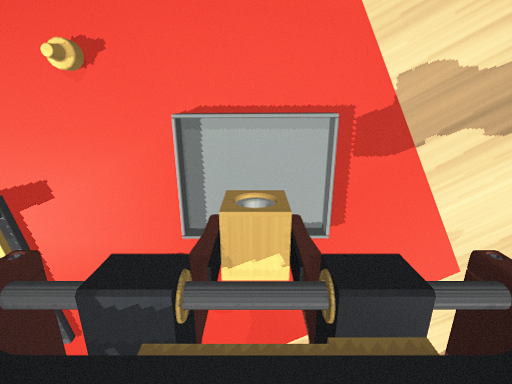

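View pics/side8.png

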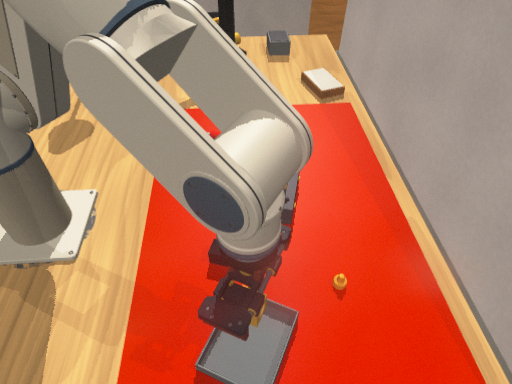

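```bash
python3 - <<'E'
from h import *
im=load("wrist8")
q=plane(im,[(174,115),(338,115),(328,237),(183,237)],26)[:,:2]; print(np.round(q,1),q.mean(0),[np.linalg.norm(q[i]-q[i-1]) for i in range(4)])
E
```

```text
[[ 589.2 -284.5]
 [ 511.9 -429.8]
 [ 391.9 -366.5]
 [ 470.1 -219.5]] [ 490.77925391 -325.08543403] [np.float64(135.72359820830056), np.float64(164.54295192692513), np.float64(135.65495086800334), np.float64(166.5032570076781)]
```

The tray centre from the wrist view is (491,-325), which agrees. Lowering slowly.

```bash
python3 -m jog '[[0,[0,2,0.2],[0,0,0]],[0,[0,5,0.2],[0,0,0]],[0,[0,8,0.2],[0,0,0]],[0,[0,10,0.2],[0,0,0]],[0,[0,11,0.2],[0,0,0]],[0,[0,11.7,0.2],[0,0,0]],[0,[0,12.0,0.2],[0,0,0]],[0,[0,12.0,0.2],[0,0,0]]]'; python3 -m jog '[[0,[0,0.1,0],[0,0,0]],[0,[0,0.2,0],[0,0,0]],[0,[0,0.3,0],[0,0,0]]]'; python3 -m jog '[[0,[0,0.1,0],[0,0,0]],[0,[0,0.1,0],[0,0,0]]]'
```

```text
t: 19.9
ee_pos: [493.0, -326.3, 29.1]
orientation: [-0.486, -1.949, 1.949]
ft_force: [-0.3, 0.7, -3.1]
width: 39.9
t: 20.2
ee_pos: [492.9, -326.6, 26.2]
orientation: [-0.486, -1.948, 1.949]
ft_force: [-0.7, -0.2, -2.8]
width: 39.7
t: 20.4
ee_pos: [492.6, -326.4, 24.7]
orientation: [-0.485, -1.949, 1.948]
ft_force: [-0.7, -0.2, -3.0]
width: 40.0
```

```bash
python3 -m jog '[[0,[0,0.1,0],[0,0,0]],[0,[0,0.2,0],[0,0,0]],[0,[0,0.2,0],[0,0,0]]]';python3 -m jog '[[0,[0,0.1,0],[0,0,0]],[0,[0,0.15,0],[0,0,0]],[0,[0,0.15,0],[0,0,0]]]'
```

```text
t: 20.7
ee_pos: [492.5, -326.3, 22.5]
orientation: [-0.485, -1.949, 1.948]
ft_force: [0.1, -0.1, -3.5]
width: 39.6
t: 21.0
ee_pos: [492.6, -326.3, 21.1]
orientation: [-0.485, -1.949, 1.949]
ft_force: [0.4, 0.1, -3.0]
width: 39.7
```

```bash
python3 -m jog '[[0,[0,0.05,0],[0,0,0]],[0,[0,0.1,0],[0,0,0]],[0,[0,0.1,0],[0,0,0]]]';python3 -m jog '[[0,[0,0.05,0],[0,0,0]],[0,[0,0.1,0],[0,0,0]],[0,[0,0.1,0],[0,0,0]]]'
```

```text
t: 21.3
ee_pos: [492.6, -326.4, 20.9]
orientation: [-0.485, -1.949, 1.949]
ft_force: [-2.8, 2.1, 5.8]
width: 39.8
t: 21.6
ee_pos: [492.7, -326.4, 20.9]
orientation: [-0.486, -1.949, 1.949]
ft_force: [-5.4, 3.6, 14.7]
width: 40.1
```

The force has turned upward, so the sleeve is on the floor. I release and rise.

```bash
python3 -m jog '[[0.6,[0,-0.1,0],[0,0,0]],[0.8,[0,-0.1,0],[0,0,0]],[0.8,[0,-0.1,0],[0,0,0]],[0.8,[0,-0.1,0],[0,0,0]],[0.8,[0,-0.1,0],[0,0,0]],[0.8,[0,-0.1,0],[0,0,0]]]'; python3 -m jog '[[0.8,[0,-2,0],[0,0,0]],[0.8,[0,-6,0],[0,0,0]],[0.8,[0,-11,0],[0,0,0]],[0.8,[0,-16,0],[0,0,0]],[0.8,[3,-20,5],[0,0,0]],[0.8,[5,-22,10],[0,0,0]],[0.8,[5,-22,15],[0,0,0]],[0.8,[5,-22,15],[0,0,0]]]';python3 - <<'E'
from h import *
for n in ["wrist","side","scene"]:
    im=ctrl.get_image(n); cv2.imwrite(f"pics/{n}9.png",cv2.cvtColor(im["color"],cv2.COLOR_RGB2BGR)); np.savez(n+"9.npz",**im)
E
```

```text
t: 22.2
ee_pos: [492.6, -326.3, 20.0]
orientation: [-0.485, -1.949, 1.948]
ft_force: [-0.3, 0.1, -0.2]
width: 70.3
t: 23.0
ee_pos: [376.4, -437.9, 241.9]
orientation: [-0.489, -1.946, 1.951]
ft_force: [0.7, -0.3, 0.6]
width: 70.5
```

View pics/scene9.png

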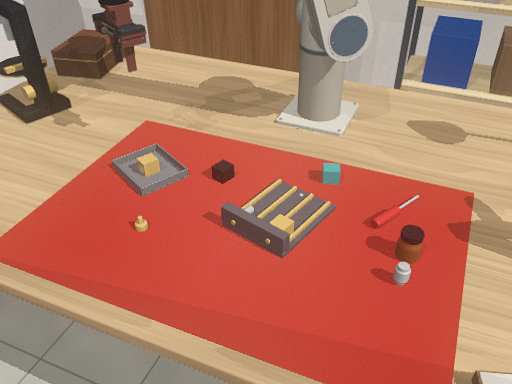

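View pics/side9.png

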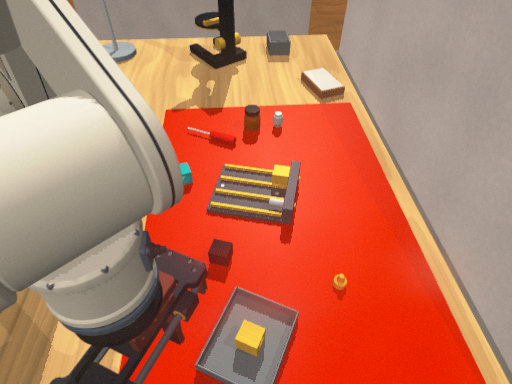

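Side and scene views: the reject sits flat in the tray (side 250,337; scene 148,165), the fitted sleeve is against the block (side 281,176), and the bystanders are unmoved. I hand in.

```bash
python3 - <<'E'
from h import *
o=ctrl.get_obs(); print(o["t"],np.round(o["ft_force"],1),np.abs(o["qvel"]).max())
print(ctrl.close_job())
E
```

```text
23.15 [ 0.3 -0.4 -0.1] 0.04264987324549895
the job is handed in; nothing more can be done
None
```

I slid both sleeves onto their pins and handed the job in at 23 s; no verdict was reported.

- **Right sleeve, does not fit:** it stopped at the nose of its pin. I stopped pushing at about 25 N horizontally, and the peak wrist force was about 40 N. I drew it back about 26 mm, lifted it out and set it on the tray floor until the wrist force turned upward. The last side and scene pictures show it sitting flat near the tray centre.
- **Left sleeve, fits:** it went past the nose and stopped against the end block about 35 mm further on, as the geometry predicts. It was still there in the last pictures.
- **Bystanders and look-alikes:** none had visibly moved in the last pictures. After release the wrist force was near zero and the gripper was clear of everything.

**Disagreements:** the side and scene cameras differed by roughly 4 to 9 mm, so I used the wrist camera for grasping. After release, the wrist camera put the left sleeve at 554.9 mm along the lane. The arm itself had read 557.5 mm when the sleeve stopped against the block. I took the difference as image shadow and grasp offset, and did not resolve it further.

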